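# Set a telescopic length gauge for cutting leads

### The arm

A 7-joint arm with a two-finger parallel gripper is mounted at the origin on a cart in front of the work surface, level with it; the furniture and walls round the work are solid. World frame = base frame: x ahead of the robot, y to its left, z up, the work surface at z = 0. Lengths are in m, angles in degrees, forces in N, time in s.
With the tool pointing down it reaches from about 0.4 to 0.85 m from the base axis. Payload 6.9 kg.
Tool frame: the origin (TCP) lies at the very end of the fingers, on their centre line; the grasp point (between the pads) lies 19 mm behind it; z points along the fingers, y is the line along which they close (so a half turn about z gives the same grasp; the last joint's range is limited). The gripper opens to 85 mm and grips with 20 to 120 N. Pads are 22 mm wide; open, the fingers measure 114 mm over their backs; the gripper's body (76 mm by 85 mm) begins 54 mm behind the grasp point. The pads swing forward as they close: fully open they stand 13 mm farther back than shut.
Start: joints at [82.363, 29.078, -13.613, 85.955, 7.202, 65.827, -8.869], TCP at [0.148, -0.607, 0.231] pointing down, gripper open.
Joint ranges: [-176.47, 176.47], [-13.61, 117.27], [-81.72, 77.17], [0.22, 143.17], [-87.28, 267.28], [10, 112.55], [-165.47, 165.47]. Speed limits (degrees/s): [136.94, 136.94, 180, 180, 180, 180, 180].

### API

Orientations are given as a 3x3 rotation matrix whose columns are the frame's x, y, z axes.
In Python, from cell import read_state, viewer, workorder gives the robot as it stands.
- The arm moves only by the tool move_arm, never from a script. Its argument "commands" is a list of rows, each an object of numbers: "x", "y", "z": the shift along the tool's x, y, z each as a share of 500 mm, from -1 to 1; "yaw": the turn about the tool's z as a share of 30 degrees, from -1 to 1; "fingers": the opening, from -1 (shut) to 1 (fully open). A call has 1 to 12 rows; each row shifts and turns the commanded pose from where the row before left it, along the tool's axes as they then stand; what a row does not reach is not made up. A row lasts 1/8 s, in which the tool goes at most 62.5 mm and 10.7 degrees, less where a joint would pass 70% of its speed; a pose out of reach is approached as far as the arm can. A call with a number of a shift or a turn outside -1 to 1 is refused whole. A call with a gripper value outside its range is refused whole. The fingers move at their own pace and stop on an object; "squeeze" is the grip in N (left out, the last holds). Time passes only in rows, so rows that do not move let the fingers close. It gives the time, the measured TCP pose, the force, the opening and the grip force at its end, in the units of the state.
- read_state(): the state, without advancing time (a new reading comes with each control period).
- viewer.get_image(name): name is "scene" or "top"; returns a dict with "img" (384x512x3 uint8, red, green, blue), "camera_matrix" (3x3 intrinsics, pixels), "k1" (the pictures are not rectified: a ray, as slopes to the right and down, at radius r is drawn at 1 + k1 r^2 times it, then the intrinsics apply), "R" (3x3) and "t" (3): a world point X has camera coordinates R X + t. Camera axes: x right, y down, z forward; pixel columns grow to the right and rows downward; lengths in m; the calibration is good to about 2 mm. A picture is of the moment at which its call begins. There is no depth.
- workorder.close_job(): hands the job in; it is judged then, once.
The state is a dict: "t": time; "qpos": joint angles; "joint_vel": joint speeds; "tau": joint torques, N m; "tcp_pos": TCP position; "orientation": TCP orientation; "ft_force": force on the tool from outside, world axes, zero at the start; "moment": the same for the moment, N m; "gripper_width": finger opening in m; "grasp_force": force on a finger pad.
Only numpy, scipy, OpenCV 4.12 (cv2) and the standard library are available. Lean on these libraries where they do the work, as an engineer would, in place of code of your own. Each camera call takes 0.05 s, during which the arm holds its last target. There are 200 camera calls.

### The job

Set up the telescopic length gauge so that I can cut jumper leads to its long length: stand the gauge's fixed blade fully home in the slot of the datum block, with the slide head over the measuring plate, and let go of it. Then squeeze the release button on the slide head and draw the slide out, past its first stop, to the second stop at the end of its travel. The second stop does not latch: finish while still holding the slide head there against the return spring, with the blade still home in the slot, and leave the other things on the bench where they are.

Things in the scene. Friction and masses are not known exactly. Their poses are not given: they have to be found in the camera images.
- fixture: Measuring plate fixed to the bench: aluminium, 258 x 74 x 8 mm, steel datum block near one end. Origin: below the slot's centre at bench height; x along the plate away from the block (plate -32 to +226 mm; always roughly to the robot's right, world -y), y across (-36 to +38 mm; two 12 mm high black strips at y 23 to 34 mm form a lead groove), z up.
- slot_mouth (a point): Centre of the slot's mouth in the top of the datum block (44 mm along x, 56 mm along y, top 29.5 mm above the bench). The slot is 8.5 mm wide along the plate's x, 25 mm long along its y, 21.5 mm deep, with a 2.5 mm chamfer round the mouth.
- slot_floor (a point): Centre of the slot's floor, 8 mm above the bench. With the blade home its foot is here, the housing is level, 0.5 mm above the block, in line with the plate's x, and the slide head's blade stands on the plate. The blade in the slot holds the gauge back when the slide is pulled: the pull draws it against the slot's wall.
- gauge: Telescopic gauge, loose, 0.2 to 0.35 kg, standing on its two blades. Origin: centre of the fixed blade's foot; x towards the slide head, z up. Blade: steel, 5 mm thick (x), 20 mm wide (y), 22 mm long, round-nosed, pointing down below the housing's closed end. Housing: aluminium, x -11 to 109 mm, 24 mm wide (black ends 26), 22 to 44 mm above the foot. The slide stays latched shut while carried.
- housing_grip (a point): Where to carry the gauge: centre of the housing's section, 46 mm from the fixed blade along the gauge's x and 33 mm above its foot; gripped across y (24 mm) from above. The centre of mass lies about 25 mm farther along x.
- gauge_slide (a joint): How far the slide is drawn out along the gauge's x: 0 = shut and latched (at the start), 0.040 = first stop (latches by itself there unless the button is kept pressed), 0.080 = second stop, a hard end without a latch. A spring pulls it back with 4 N when shut, 8 N at the second stop.
- head_grip (a point): Centre of the slide head, moving with the slide: black block 34 mm long (x), 28 mm wide (y), 21 to 46 mm above the fixed blade's foot, a 5 mm thick steel blade below it. The point is level with the button, 33 mm above the foot, 128 mm along x from the fixed blade when shut; the head then reaches from 112 to 146 mm.
- gauge_button (a joint): Release button: aluminium key 18 x 12 mm in the middle of the head's -y side (towards the robot once the gauge is in the slot), 5 mm proud. 0 = out, 0.0045 = pressed in (+y); frees the slide from 0.0033. 2 N to start, 5 N fully in: pinching the head across y with about 20 N presses it; kept pressed while pulling, it passes the first stop.
- screw_dish: Bystander: round white dish of screws, 69 mm wide, 14 mm high. Leave it where it is.
- side_cutter: Bystander: side cutters with orange and black grips, 137 x 42 x 12 mm. Leave them where they are.
- wick_bobbin: Bystander: small red bobbin of desoldering braid, 44 x 51 x 11 mm. Leave it where it is.
- flux_pen: Bystander: white pen with red cap, 126 mm long, 16 mm thick. Leave it where it is.
- spare_board: Bystander: small green circuit board, 38 x 52 x 14 mm. Leave it where it is.

How it is judged:
By the outcome, as a careful person would: the job done as asked, in the order asked, and still so for the second after the job is handed in, while the arm keeps its last pose, push and grip.
It also fails if it takes over 54 s, if anything falls off the work surface, if the arm or the gripper's body presses on something with over 40 N, if the wrist force passes 120 N, or if a joint passes its speed limit or range.

## Working session

There is one attempt and no reset: what is moved stays moved. The work goes in short steps, Python scripts to look and compute and a tool call to move; the robot and the scene stay as the last step left them, time stands still between calls to the robot, and variables do not carry over. Pictures are saved under pics/ and viewed, at most 10 in all, crops included, and the job is handed in when it is done.

Besides the shell and the picture viewer there is one more tool, called after "Emit:" by a JSON object that holds its "method" and its "body", one argument or row to a line. move_arm: Moves the arm, as the interface text tells. Shift numbers are shares of 500 mm and turn numbers shares of 30 degrees, none past 1 either way. Its arguments: {"type":"object","properties":{"commands":{"type":"array","items":{"type":"object","properties":{"x":{"type":"number"},"y":{"type":"number"},"z":{"type":"number"},"yaw":{"type":"number"},"fingers":{"type":"number"}}}},"squeeze":{"type":"number"}},"required":["commands"]}

```bash
mkdir -p pics; ls; cat > h.py <<'E'
import numpy as np,cv2
from cell import read_state,viewer,workorder
def grab(n,f):
    d=viewer.get_image(n); cv2.imwrite('pics/'+f,cv2.cvtColor(d['img'],cv2.COLOR_RGB2BGR)); 
    import pickle; pickle.dump(d,open('pics/'+f+'.pkl','wb')); return d
def load(f):
    import pickle; return pickle.load(open('pics/'+f+'.pkl','rb'))
def ray(d,u,v):
    K=np.array(d['camera_matrix']);R=np.array(d['R']);t=np.array(d['t'])
    p=np.array([(u-K[0,2])/K[0,0],(v-K[1,2])/K[1,1]]); q=p.copy()
    for _ in range(20): q=p/(1+d['k1']*(q@q))
    return -R.T@t, R.T@np.array([q[0],q[1],1.])
def plane(d,u,v,z):
    c,r=ray(d,u,v); return c+r*(z-c[2])/r[2]
def proj(d,X):
    K=np.array(d['camera_matrix']);c=np.array(d['R'])@np.array(X)+np.array(d['t'])
    q=c[:2]/c[2]; q=q*(1+d['k1']*(q@q)); return K[0,0]*q[0]+K[0,2],K[1,1]*q[1]+K[1,2]
def tri(d1,p1,d2,p2):
    c1,r1=ray(d1,*p1);c2,r2=ray(d2,*p2)
    s=np.linalg.lstsq(np.c_[r1,-r2],c2-c1,rcond=None)[0]
    a=c1+r1*s[0];b=c2+r2*s[1]; return (a+b)/2,np.linalg.norm(a-b)
E
python3 - <<'E'
from h import *
for n in('scene','top'):
    d=grab(n,n+'0.png'); print(n,d['k1'],np.round(d['camera_matrix'],1).tolist(),np.round(-np.array(d['R']).T@d['t'],3))
s=read_state();print(s)
a=cv2.imread('pics/top0.png');cv2.imwrite('pics/top0b.png',cv2.resize(a,(800,600),interpolation=cv2.INTER_CUBIC))
E
```

```text
pics
scene -0.12331695315026453 [[373.3, 0.0, 260.9], [0.0, 373.3, 188.7], [0.0, 0.0, 1.0]] [0.039 0.498 0.578]
top 0.04498173084311914 [[411.9, 0.0, 250.3], [0.0, 411.9, 192.2], [0.0, 0.0, 1.0]] [ 0.318 -0.024  1.086]
{'t': 0.1, 'qpos': array([ 82.36188781,  29.11849192, -13.60943763,  86.00181907,
         7.20162161,  65.82741561,  -8.86986559]), 'joint_vel': array([-0.02504528, -0.18944348, -0.06193067, -0.2802916 , -0.00861737,
        0.06818453, -0.0683251 ]), 'tau': array([-5.39387474e-03, -6.21839190e+01, -2.19447881e+00, -2.50205201e+01,
        1.26272097e-02,  7.81627663e-03,  3.04751484e-05]), 'tcp_pos': array([ 0.14766713, -0.60684922,  0.2305477 ]), 'orientation': array([[ 9.71620980e-01,  2.36542843e-01, -3.92949731e-04],
       [ 2.36543168e-01, -9.71619817e-01,  1.50377553e-03],
       [-2.60904072e-05, -1.55404943e-03, -9.99998792e-01]]), 'ft_force': array([-0.69683693, -0.48994724,  0.04022742]), 'moment': array([ 0.01465279, -0.03667482,  0.03455253]), 'grasp_force': 0.0, 'gripper_width': 0.08522939834143968}
```

View pics/scene0.png

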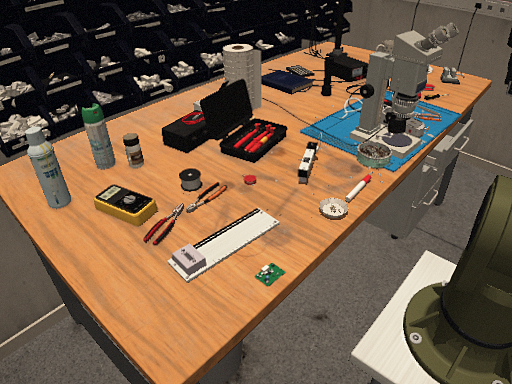

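View pics/top0b.png

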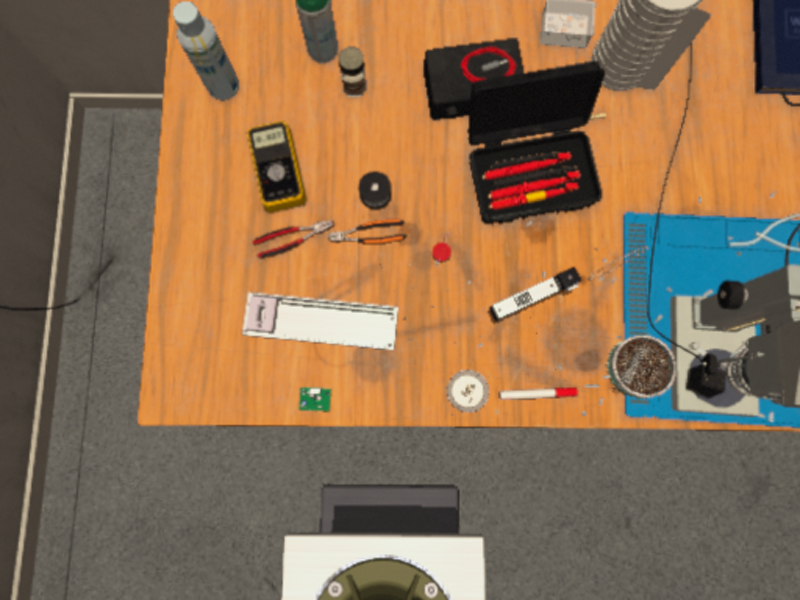

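The top view shows the fixture at about (320,322) in the 800x600 picture, with its datum block on the left at (260,313). The gauge runs from (495,312), its closed end, to (570,279), the slide head. The dish is at (467,391), the pen at (540,393) and the board at (314,400). I'll enlarge the gauge and the fixture next.

```bash
python3 - <<'E'
from h import *
t=cv2.imread('pics/top0.png');s=cv2.imread('pics/scene0.png')
def c(a,x,y,w,h): return cv2.resize(a[y:y+h,x:x+w],(400,300),interpolation=cv2.INTER_CUBIC)
m=np.vstack([np.hstack([c(t,308,165,72,54),c(t,150,175,112,84)]),np.hstack([c(s,280,130,72,54),c(s,165,200,120,90)])])
cv2.imwrite('pics/m.png',m)
E
```

```text
(no output)
```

View pics/m.png

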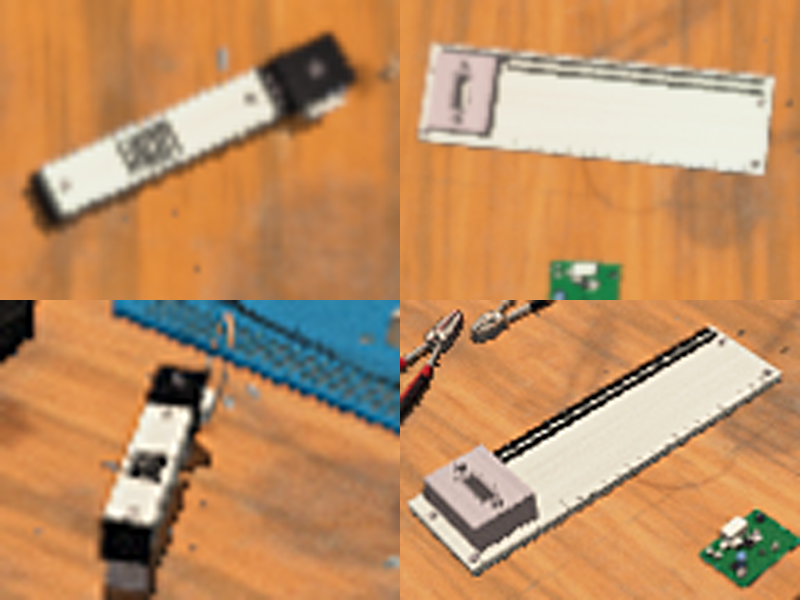

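The crops show the gauge's button on the side towards the robot, at the lower right of the head. The slot is a dark patch near the middle of the block top. I'll measure these with masks.

```bash
python3 - <<'E'
from h import *
T=load('top0.png');S=load('scene0.png')
def white(d,x,y,w,h,sat=60,val=150):
    H=cv2.cvtColor(d['img'],cv2.COLOR_RGB2HSV); m=((H[...,1]<sat)&(H[...,2]>val)).astype(np.uint8)
    k=np.zeros_like(m);k[y:y+h,x:x+w]=m[y:y+h,x:x+w]
    k=cv2.morphologyEx(k,cv2.MORPH_CLOSE,np.ones((5,5)))
    c=max(cv2.findContours(k,cv2.RETR_EXTERNAL,cv2.CHAIN_APPROX_NONE)[0],key=cv2.contourArea); return c
def rep(d,c,z,l):
    b=cv2.boxPoints(cv2.minAreaRect(c)); P=np.array([plane(d,*p,z)for p in b])[:,:2]
    print(l,b.round(1).tolist(),P.round(4).tolist(),'c',P.mean(0).round(4),'sides',np.linalg.norm(P-np.roll(P,-1,0),axis=1).round(4))
    e=[P[1]-P[0],P[2]-P[1]]; e=max(e,key=np.linalg.norm); print('  ang',np.degrees(np.arctan2(e[1],e[0])))
rep(T,white(T,308,165,60,54),.044,'gauge top white T')
rep(S,white(S,280,145,72,30),.044,'gauge top white S')
rep(T,white(T,150,175,112,84-20),.008,'plate T')
rep(S,white(S,165,205,120,78),.008,'plate S')
# dark (black head, end)
for d,(x,y,w,h),n in((T,(308,165,66,45),'T'),(S,(295,138,30,45),'S')):
    H=cv2.cvtColor(d['img'],cv2.COLOR_RGB2HSV); m=np.zeros(H.shape[:2],np.uint8); m[y:y+h,x:x+w]=(H[y:y+h,x:x+w,2]<80)
    for c in cv2.findContours(m,cv2.RETR_EXTERNAL,cv2.CHAIN_APPROX_NONE)[0]:
        if cv2.contourArea(c)>15: rep(d,c,.045,'dark '+n)
# slot dark patches on block
for d,(x,y,w,h),n in((T,(158,190,18,24),'T'),(S,(177,245,24,20),'S')):
    g=cv2.cvtColor(d['img'],cv2.COLOR_RGB2GRAY)[y:y+h,x:x+w]; print(n); print('\n'.join(' '.join('%3d'%v for v in r) for r in g))
E
```

```text
gauge top white T [[313.6000061035156, 192.1999969482422], [351.20001220703125, 173.39999389648438], [357.20001220703125, 185.39999389648438], [319.6000061035156, 204.1999969482422]] [[0.5241, -0.1743], [0.5741, -0.2723], [0.5424, -0.2864], [0.4929, -0.1889]] c [ 0.5334 -0.2305] sides [0.11   0.0347 0.1094 0.0344]
  ang -62.95785922215435
gauge top white S [[295.20001220703125, 165.60000610351562], [310.8999938964844, 141.39999389648438], [321.0, 148.0], [305.29998779296875, 172.10000610351562]] [[0.531, -0.1799], [0.5761, -0.3146], [0.5319, -0.3021], [0.4921, -0.172]] c [ 0.5328 -0.2422] sides [0.1421 0.046  0.136  0.0396]
  ang -71.4714637795744
plate T [[155.3000030517578, 213.6999969482422], [158.10000610351562, 186.39999389648438], [254.1999969482422, 196.10000610351562], [251.39999389648438, 223.39999389648438]] [[0.4714, 0.2394], [0.5453, 0.2359], [0.52, -0.0215], [0.4468, -0.0146]] c [0.4959 0.1098] sides [0.074  0.2586 0.0735 0.2552]
  ang -95.61618655397808
plate S [[165.8000030517578, 257.3999938964844], [262.79998779296875, 196.6999969482422], [279.1000061035156, 222.6999
[... 3984 characters left out ...]
 187 205 199 198 200 202 200
178 201 203 199 197 192 195 198 203 194 135  91  76  76  74  64 128 153 206 204 198 199 202 204
114 175 203 200 194 196 196 198 199 200 179 151  92  67 104 107 154 152 179 210 203 200 204 211
 66 110 180 204 196 201 196 198 197 202 204 204 129 134 179 155 137 133  88 207 207 206 194 179
 78  71 114 179 203 204 200 198 192 195 200 201 173 197 215 153  82 134 100 213 199 194 118  63
 79  75  73 113 180 204 203 199 195 196 197 200 202 199 205 179 150 195 186 196 146 121  69  77
 83  76  75  73 114 177 204 201 201 196 193 198 200 196 201 206 213 190 177 120  68  75  80  80
155  78  75  86  74 109 180 201 202 200 200 197 196 201 204 207 191 113  68  72  80  80  84  83
```

The plate matches its given size (258 x 74 mm). Next I'll take edge profiles of the gauge top and triangulate the slot.

```bash
python3 - <<'E'
from h import *
from scipy.ndimage import map_coordinates
T=load('top0.png');S=load('scene0.png')
def samp(d,X,Y,z):
    uv=np.array([proj(d,(x,y,z)) for x,y in zip(X.ravel(),Y.ravel())])
    H=cv2.cvtColor(d['img'],cv2.COLOR_RGB2HSV).astype(float)
    return [map_coordinates(H[...,k],[uv[:,1],uv[:,0]],order=1).reshape(X.shape) for k in(1,2)]
p0=np.array([.5334,-.2305])
w=np.arange(-30,31,2)*1e-3
for name,d in(('T',T),('S',S)):
  a=np.radians(-63); u=np.array([np.cos(a),np.sin(a)]);v=np.array([-u[1],u[0]])
  print(name,'across, 4 sections (sat,val); w=',(w*1e3).astype(int).tolist())
  for s in(-.035,.03,.075):
    A=s+np.arange(-8,9,2)*1e-3
    X=p0[0]+A[:,None]*u[0]+w*v[0];Y=p0[1]+A[:,None]*u[1]+w*v[1]
    sa,va=samp(d,X,Y,.044 if s<.07 else .046); print(s,va.mean(0).astype(int).tolist(),'\n  sat',sa.mean(0).astype(int).tolist())
  A=np.arange(-80,120,3)*1e-3;B=np.arange(-6,7,2)*1e-3
  X=p0[0]+A[:,None]*u[0]+B*v[0];Y=p0[1]+A[:,None]*u[1]+B*v[1]
  sa,va=samp(d,X,Y,.044);print('along',list(zip((A*1e3).astype(int).tolist(),va.mean(1).astype(int).tolist(),sa.mean(1).astype(int).tolist())))
print(plane(T,167,200.3,.0295),plane(S,187.7,256,.0295),tri(T,(167,200.3),S,(187.7,256)))
E
```

```text
T across, 4 sections (sat,val); w= [-30, -28, -26, -24, -22, -20, -18, -16, -14, -12, -10, -8, -6, -4, -2, 0, 2, 4, 6, 8, 10, 12, 14, 16, 18, 20, 22, 24, 26, 28, 30]
-0.035 [184, 182, 184, 182, 165, 130, 110, 134, 196, 230, 237, 238, 238, 237, 237, 237, 237, 238, 235, 221, 204, 200, 203, 205, 206, 207, 208, 208, 208, 207, 208] 
  sat [149, 145, 146, 146, 146, 142, 111, 53, 22, 14, 14, 14, 15, 16, 16, 16, 15, 15, 16, 42, 96, 147, 164, 168, 170, 172, 174, 176, 177, 177, 176]
0.03 [215, 217, 216, 197, 157, 127, 144, 200, 230, 237, 237, 238, 238, 238, 238, 238, 237, 235, 226, 215, 213, 213, 213, 213, 213, 213, 213, 211, 210, 209, 209] 
  sat [183, 184, 184, 184, 177, 135, 69, 34, 22, 19, 18, 19, 20, 22, 21, 19, 18, 18, 39, 95, 150, 172, 175, 176, 174, 171, 169, 166, 164, 166, 167]
0.075 [208, 192, 188, 194, 163, 106, 61, 45, 44, 46, 54, 64, 65, 58, 47, 42, 41, 52, 94, 158, 200, 216, 217, 217, 216, 215, 215, 214, 214, 213, 213] 
  sat [181, 154, 91, 49, 38, 31, 24, 22, 24, 26, 28, 29, 29, 28, 26, 25, 31, 73, 140, 174, 181, 181, 180, 179, 178, 177, 176, 176, 176, 175, 175]
along [(-80, 216
[... 2587 characters left out ...]
25), (13, 243, 23), (16, 239, 24), (19, 237, 25), (22, 236, 26), (25, 237, 25), (28, 237, 24), (31, 238, 24), (34, 237, 24), (37, 234, 26), (40, 229, 27), (43, 221, 29), (46, 219, 32), (49, 207, 36), (52, 129, 35), (55, 46, 40), (58, 15, 94), (61, 8, 148), (64, 15, 111), (67, 19, 69), (70, 24, 63), (73, 28, 59), (76, 35, 57), (79, 45, 63), (82, 47, 90), (85, 45, 101), (88, 47, 92), (91, 64, 104), (94, 123, 138), (97, 179, 157), (100, 209, 156), (103, 228, 154), (106, 228, 154), (109, 227, 154), (112, 222, 153), (115, 207, 148), (118, 175, 140)]
[0.5037456  0.20562947 0.0295    ] [0.50247478 0.21080664 0.0295    ] (array([0.50555177, 0.20757174, 0.024502  ]), np.float64(0.002433040793490892))
```

The gauge's foot is near (0.509, -0.187), heading -64.7°. The slot is near (0.504, 0.206) and the plate heads -95.6°. I'll approach in two legs that stay clear of the microscope, then yaw.

Emit:
{"method": "move_arm", "body": {
  "commands": [
    {"x": 0.059, "y": -0.049, "fingers": 1},
    {"x": 0.059, "y": -0.049},
    {"x": 0.059, "y": -0.049},
    {"x": 0.059, "y": -0.049},
    {"x": 0.059, "y": -0.049},
    {"x": 0.059, "y": -0.049},
    {"x": 0.059, "y": -0.049},
    {"x": 0.059, "y": -0.049},
    {"x": 0.071, "y": -0.039},
    {"x": 0.071, "y": -0.039},
    {"x": 0.071, "y": -0.039},
    {"x": 0.071, "y": -0.039}
  ]
}}

```text
invalid input
```

Emit:
{"method": "move_arm", "body": {
  "commands": [
    {"yaw": -0.339},
    {"yaw": -0.339},
    {"yaw": -0.339},
    {"yaw": -0.339},
    {"yaw": -0.339},
    {"yaw": -0.339},
    {"yaw": -0.339},
    {"yaw": -0.339},
    {"yaw": -0.339},
    {"yaw": -0.339},
    {}
  ]
}}

```text
invalid input
```

```bash
cat >> h.py <<'E'
def goto(x,y,z,ang):
    s=read_state();R=np.array(s['orientation']);p=np.array(s['tcp_pos'])
    a=np.degrees(np.arctan2(R[1,0],R[0,0])); dy=-(ang-a)
    print('t',round(s['t'],2),'tcp',p.round(4),'ang',a.round(2),'F',np.round(s['ft_force'],1),'w',round(s['gripper_width'],4),'gf',round(s['grasp_force'],1),'q',np.round(s['qpos'],0))
    print('shift shares',(R.T@(np.array([x,y,z])-p)/.5).round(4),'yaw share',round(dy/30,4))
E
python3 -c "
from h import *
goto(.5289,-.2289,.10,115.3)"
```

```text
t 0.1 tcp [ 0.1477 -0.6068  0.2305] ang 13.68 F [-0.7 -0.5  0. ] w 0.0852 gf 0.0 q [ 82.  29. -14.  86.   7.  66.  -9.]
shift shares [ 0.9196 -0.5537  0.2619] yaw share -3.3872
```

Emit:
{"method": "move_arm", "body": {
  "commands": [
    {"x": 0.059, "y": -0.049, "z": 0, "yaw": 0, "fingers": 1},
    {"x": 0.059, "y": -0.049, "z": 0, "yaw": 0, "fingers": 1},
    {"x": 0.059, "y": -0.049, "z": 0, "yaw": 0, "fingers": 1},
    {"x": 0.059, "y": -0.049, "z": 0, "yaw": 0, "fingers": 1},
    {"x": 0.059, "y": -0.049, "z": 0, "yaw": 0, "fingers": 1},
    {"x": 0.059, "y": -0.049, "z": 0, "yaw": 0, "fingers": 1},
    {"x": 0.059, "y": -0.049, "z": 0, "yaw": 0, "fingers": 1},
    {"x": 0.059, "y": -0.049, "z": 0, "yaw": 0, "fingers": 1},
    {"x": 0.071, "y": -0.039, "z": 0, "yaw": 0, "fingers": 1},
    {"x": 0.071, "y": -0.039, "z": 0, "yaw": 0, "fingers": 1},
    {"x": 0.071, "y": -0.039, "z": 0, "yaw": 0, "fingers": 1},
    {"x": 0.071, "y": -0.039, "z": 0, "yaw": 0, "fingers": 1}
  ]
}}

```text
t: 1.6
tcp_pos: [0.4509, -0.2506, 0.231]
orientation: [[0.972, 0.236, -0.001], [0.236, -0.972, 0.0], [-0.0, -0.0, -1.0]]
ft_force: [0.6, -0.5, -0.1]
gripper_width: 0.0855
grasp_force: 0.0
```

All keys are needed in each row. Now the yaw.

Emit:
{"method": "move_arm", "body": {
  "commands": [
    {"x": 0, "y": 0, "z": 0, "yaw": -0.339, "fingers": 1},
    {"x": 0, "y": 0, "z": 0, "yaw": -0.339, "fingers": 1},
    {"x": 0, "y": 0, "z": 0, "yaw": -0.339, "fingers": 1},
    {"x": 0, "y": 0, "z": 0, "yaw": -0.339, "fingers": 1},
    {"x": 0, "y": 0, "z": 0, "yaw": -0.339, "fingers": 1},
    {"x": 0, "y": 0, "z": 0, "yaw": -0.339, "fingers": 1},
    {"x": 0, "y": 0, "z": 0, "yaw": -0.339, "fingers": 1},
    {"x": 0, "y": 0, "z": 0, "yaw": -0.339, "fingers": 1},
    {"x": 0, "y": 0, "z": 0, "yaw": -0.339, "fingers": 1},
    {"x": 0, "y": 0, "z": 0, "yaw": -0.339, "fingers": 1},
    {"x": 0, "y": 0, "z": 0, "yaw": 0, "fingers": 1}
  ]
}}

```text
t: 2.98
tcp_pos: [0.45, -0.2517, 0.2309]
orientation: [[-0.427, 0.904, -0.001], [0.904, 0.427, 0.001], [0.001, -0.0, -1.0]]
ft_force: [-0.4, 0.6, -0.9]
gripper_width: 0.0853
grasp_force: 0.0
```

```bash
python3 -c "
from h import *
goto(.5289,-.2289,.10,115.3)"
```

```text
t 2.98 tcp [ 0.45   -0.2517  0.2309] ang 115.3 F [-0.4  0.6 -0.9] w 0.0853 gf 0.0 q [ 59.  24. -47. 102.  19.  62.  31.]
shift shares [-0.0264  0.1623  0.2617] yaw share 0.0001
```

Emit:
{"method": "move_arm", "body": {
  "commands": [
    {"x": -0.0066, "y": 0.0406, "z": 0.065, "yaw": 0, "fingers": 1},
    {"x": -0.0066, "y": 0.0406, "z": 0.065, "yaw": 0, "fingers": 1},
    {"x": -0.0066, "y": 0.0406, "z": 0.065, "yaw": 0, "fingers": 1},
    {"x": -0.0066, "y": 0.0405, "z": 0.065, "yaw": 0, "fingers": 1},
    {"x": 0, "y": 0, "z": 0, "yaw": 0, "fingers": 1}
  ]
}}

```text
t: 3.6
tcp_pos: [0.5288, -0.2274, 0.099]
orientation: [[-0.427, 0.904, -0.004], [0.904, 0.427, 0.002], [0.004, -0.002, -1.0]]
ft_force: [-0.1, -0.3, 0.3]
gripper_width: 0.0852
grasp_force: 0.0
```

```bash
python3 - <<'E'
from h import *
t=grab('top','top1.png')['img'];s=grab('scene','scene1.png')['img']
goto(.5289,-.2289,.015,115.3)
def c(a,x,y,w,h): return cv2.resize(a[y:y+h,x:x+w],(400,400),interpolation=cv2.INTER_CUBIC)
cv2.imwrite('pics/m1.png',np.hstack([c(t,295,140,90,90),c(s,265,100,90,90)])[...,::-1])
E
```

```text
t 3.7 tcp [ 0.5289 -0.2287  0.1015] ang 115.28 F [-1.5 -0.5  1.1] w 0.0855 gf 0.0 q [ 46.  37. -40. 103.  29.  51.  18.]
shift shares [-4.000e-04 -1.000e-04  1.731e-01] yaw share -0.0008
```

View pics/m1.png

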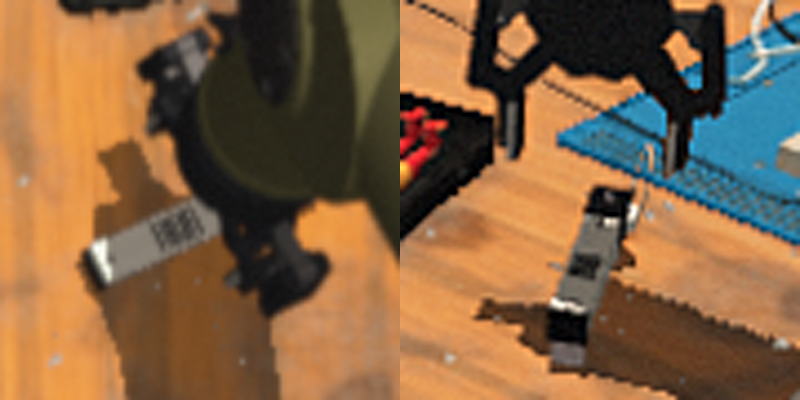

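The picture shows the fingers straddling the housing, with their closing line across it, as planned. I'll descend and grip.

Emit:
{"method": "move_arm", "body": {
  "commands": [
    {"x": 0, "y": 0, "z": 0.045, "yaw": 0, "fingers": 1},
    {"x": 0, "y": 0, "z": 0.045, "yaw": 0, "fingers": 1},
    {"x": 0, "y": 0, "z": 0.045, "yaw": 0, "fingers": 1},
    {"x": 0, "y": 0, "z": 0.037, "yaw": 0, "fingers": 1},
    {"x": 0, "y": 0, "z": 0, "yaw": 0, "fingers": 1},
    {"x": 0, "y": 0, "z": 0, "yaw": 0, "fingers": -1},
    {"x": 0, "y": 0, "z": 0, "yaw": 0, "fingers": -1},
    {"x": 0, "y": 0, "z": 0, "yaw": 0, "fingers": -1},
    {"x": 0, "y": 0, "z": 0, "yaw": 0, "fingers": -1},
    {"x": 0, "y": 0, "z": 0, "yaw": 0, "fingers": -1},
    {"x": 0, "y": 0, "z": 0, "yaw": 0, "fingers": -1},
    {"x": 0, "y": 0, "z": 0, "yaw": 0, "fingers": -1}
  ],
  "squeeze": 60
}}

```text
t: 5.2
tcp_pos: [0.5296, -0.2288, 0.0158]
orientation: [[-0.429, 0.903, 0.001], [0.903, 0.429, -0.0], [-0.001, 0.0, -1.0]]
ft_force: [-0.7, -0.1, 5.6]
gripper_width: 0.023
grasp_force: 60.0
```

```bash
python3 - <<'E'
from h import *
goto(.5289,-.2289,.10,115.3); print(read_state()['moment'])
E
```

```text
t 5.2 tcp [ 0.5296 -0.2288  0.0158] ang 115.39 F [-0.7 -0.1  5.6] w 0.023 gf 60.0 q [ 42.  43. -35. 107.  36.  42.  12.]
shift shares [ 0.0004 -0.0012 -0.1684] yaw share 0.003
[-0.05444899  0.15819135  0.0526252 ]
```

Emit:
{"method": "move_arm", "body": {
  "commands": [
    {"x": 0, "y": 0, "z": -0.05, "yaw": 0, "fingers": -1},
    {"x": 0, "y": 0, "z": -0.06, "yaw": 0, "fingers": -1},
    {"x": 0, "y": 0, "z": -0.06, "yaw": 0, "fingers": -1},
    {"x": 0.03, "y": 0.012, "z": 0, "yaw": 0, "fingers": -1},
    {"x": 0.08, "y": 0.031, "z": 0, "yaw": 0, "fingers": -1},
    {"x": 0.1, "y": 0.038, "z": 0, "yaw": 0, "fingers": -1},
    {"x": 0.1, "y": 0.038, "z": 0, "yaw": 0, "fingers": -1},
    {"x": 0.1, "y": 0.038, "z": 0, "yaw": 0, "fingers": -1},
    {"x": 0.1, "y": 0.038, "z": 0, "yaw": 0, "fingers": -1},
    {"x": 0.1, "y": 0.038, "z": 0, "yaw": 0, "fingers": -1},
    {"x": 0.078, "y": 0.03, "z": 0, "yaw": 0, "fingers": -1},
    {"x": 0.04, "y": 0.017, "z": 0, "yaw": 0, "fingers": -1}
  ],
  "squeeze": 80
}}

```text
t: 6.7
tcp_pos: [0.4976, 0.1637, 0.0992]
orientation: [[-0.433, 0.902, -0.002], [0.902, 0.433, 0.001], [0.002, -0.001, -1.0]]
ft_force: [0.1, 0.4, -2.7]
gripper_width: 0.0226
grasp_force: 79.1
```

Emit:
{"method": "move_arm", "body": {
  "commands": [
    {"x": 0, "y": 0, "z": 0, "yaw": 0.2, "fingers": -1},
    {"x": 0, "y": 0, "z": 0, "yaw": 0.25, "fingers": -1},
    {"x": 0, "y": 0, "z": 0, "yaw": 0.25, "fingers": -1},
    {"x": 0, "y": 0, "z": 0, "yaw": 0.233, "fingers": -1},
    {"x": 0, "y": 0, "z": 0, "yaw": 0.1, "fingers": -1},
    {"x": 0, "y": 0, "z": 0, "yaw": 0, "fingers": -1},
    {"x": 0, "y": 0, "z": 0, "yaw": 0, "fingers": -1}
  ]
}}

```text
t: 7.58
tcp_pos: [0.499, 0.1603, 0.0996]
orientation: [[0.096, 0.995, -0.001], [0.995, -0.096, -0.0], [-0.0, -0.001, -1.0]]
ft_force: [0.3, 0.3, -3.0]
gripper_width: 0.0227
grasp_force: 79.1
```

```bash
python3 - <<'E'
from h import *
t=grab('top','top2.png')['img'];s=grab('scene','scene2.png')['img']
goto(.4995,.160,.07,84.4); print(read_state()['moment'])
def c(a,x,y,w,h): return cv2.resize(a[y:y+h,x:x+w],(400,400),interpolation=cv2.INTER_CUBIC)
cv2.imwrite('pics/m2.png',np.hstack([c(t,135,150,100,100),c(s,140,170,100,100)])[...,::-1])
E
```

```text
t 7.67 tcp [0.4993 0.1602 0.0999] ang 84.45 F [-0.4  0.2 -2.4] w 0.0226 gf 79.1 q [ -1.  31. -30. 111.  22.  44. -48.]
shift shares [-0.0003  0.0004  0.0599] yaw share 0.0016
[ 0.10487506 -0.02179011 -0.00157429]
```

View pics/m2.png

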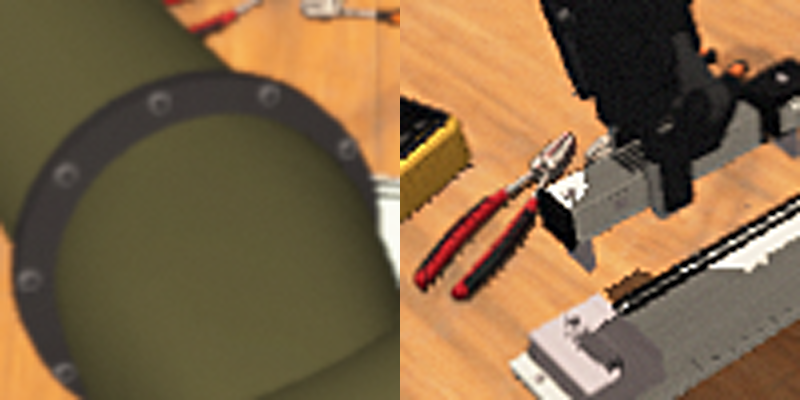

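The scene view shows the gauge held level. The blade tip is near scene pixel (187,237), above the block. The top view is hidden by the arm. I'll go lower and compare the blade with the slot in the scene view.

Emit:
{"method": "move_arm", "body": {
  "commands": [
    {"x": 0, "y": 0.0004, "z": 0.03, "yaw": 0, "fingers": -1},
    {"x": 0, "y": 0, "z": 0.03, "yaw": 0, "fingers": -1},
    {"x": 0, "y": 0, "z": 0.024, "yaw": 0, "fingers": -1},
    {"x": 0, "y": 0, "z": 0, "yaw": 0, "fingers": -1},
    {"x": 0, "y": 0, "z": 0, "yaw": 0, "fingers": -1}
  ]
}}

```text
t: 8.3
tcp_pos: [0.5, 0.1603, 0.0583]
orientation: [[0.098, 0.995, -0.0], [0.995, -0.098, 0.0], [0.0, -0.0, -1.0]]
ft_force: [0.3, -0.2, -2.4]
gripper_width: 0.0226
grasp_force: 79.1
```

```bash
python3 - <<'E'
from h import *
s=grab('scene','scene3.png');goto(.4995,.160,.055,84.4)
st=read_state();p=np.array(st['tcp_pos']);R=np.array(st['orientation']);g=-R[:,0];gy=R[:,1]
foot=p+.0462*R[:,0]*1-np.array([0,0,.0158])
im=cv2.resize(s['img'][195:270,150:250],(800,600),interpolation=cv2.INTER_CUBIC)[...,::-1].copy()
f=lambda u:((int((u[0]-150+.5)*8),int((u[1]-195+.5)*8)))
P=lambda X,c:cv2.circle(im,f(proj(s,X)),3,c,-1)
for a in(-.0025,.0025):
  for b in(-.01,.01): P(foot+a*g+b*gy,(0,0,255))          # blade foot, red
for b in(-.013,.013):
  for z in(.022,.044): P(foot-.011*g+b*gy+[0,0,z],(255,0,0)) # housing end, blue
ux=np.array([-.0976,-.9952,0]);uy=np.array([.9952,-.0976,0]);o=np.array([.504,.206,.0295])
for a in(-.022,.022):
  for b in(-.028,.028): P(o+a*ux+b*uy,(0,255,0))          # block top, green
for a in(-.00425,.00425):
  for b in(-.0125,.0125): P(o+a*ux+b*uy,(0,255,255))
cv2.imwrite('pics/m3.png',im)
E
```

```text
t 8.35 tcp [0.5002 0.1603 0.0586] ang 84.4 F [ 0.1 -0.1 -2.3] w 0.0227 gf 79.1 q [ -2.  34. -27. 113.  25.  38. -51.]
shift shares [-0.0007 -0.0013  0.0072] yaw share -0.0001
```

View pics/m3.png

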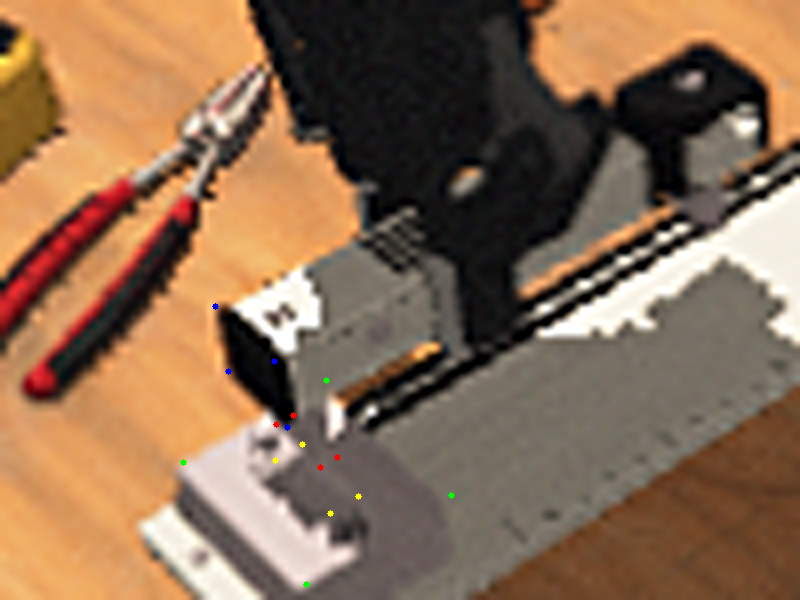

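The picture shows the blade foot a little right of the slot. The overlay's block corners look a few pixels off, so I need finer edge readings of the housing end face and the blade.

```bash
python3 - <<'E'
from h import *
s=load('scene3.png');g=cv2.cvtColor(s['img'],cv2.COLOR_RGB2GRAY)
x0,x1,y0,y1=174,196,231,256
print('     '+' '.join('%3d'%v for v in range(x0,x1)))
for y in range(y0,y1): print(y,':',' '.join('%3d'%v for v in g[y,x0:x1]))
st=read_state();p=np.array(st['tcp_pos']);R=np.array(st['orientation']);gx=-R[:,0];gy=R[:,1]
foot=p+.0462*R[:,0]-np.array([0,0,.0158])
for b in(-.013,.013):
  for z in(.022,.044): print('end',b,z,np.round(proj(s,foot-.011*gx+b*gy+[0,0,z]),1))
for a in(-.0025,.0025):
  for b in(-.01,.01): print('foot',a,b,np.round(proj(s,foot+a*gx+b*gy),1),'root',np.round(proj(s,foot+a*gx+b*gy+[0,0,.022]),1))
E
```

```text
174 175 176 177 178 179 180 181 182 183 184 185 186 187 188 189 190 191 192 193 194 195
231 : 188 188 187 184 185 182 179 174 224 255 251 247 246 247 252  97 102 113 115 115 116 118
232 : 184 186 195 186 187 191 232 254 251 250 252 250 248 246 252 254 100 114 119 121 118 116
233 : 169 181 200  94  79 212 255 254 252 254 246  84 198 251 249 254  99 114 118 116 116 127
234 : 172 171 194  46   0   0 209 255 255 111  81 172  81 254 253 255  94 111 119 122 132 114
235 : 168 168 187  72   8   9   0 126 255 227  84 229 255 254 255 255 100 118 131 117 109 116
236 : 174 175 190 107  12  15  13   0 126 255 255 254 255  81  94  99 126 119 102  71 116 112
237 : 181 183 188 112  16   0  17   9   2  16 255 254 255  91 122 121 128  92 114 116 111 112
238 : 178 179 187 166  38   7   8  16  16   2 133 255 255 118 109 105 111 115 116 114 115 110
239 : 168 177 182 198  55   0   3  13  10  17   0  97 120  99 111 111 113 112 114 110 112 117
240 : 171 172 177 198  71   2   8  10  12  17   0   7 148 116 112 110 114 111 114 113 115 115
241 : 174 173 172 190 121  21   3  10   7  14   2   0 124 118 113 110 11
[... 963 characters left out ...]
52 : 204 214 217 217 217 217 220 209 215 175 196 203 138  94 100  95 105  97  97  95  97  91
253 : 223 216 216 216 218 220 219 164 177 188 159 132  86  91 101 104 106  98  92  92  95  94
254 : 222 220 215 213 215 219 221 201 166 148  86  87  86  98  91 100 106 105 104  94  94  95
255 : 196 220 217 218 215 215 220 226 172  77  72  86  92  99  92  94  94 101 108 103  96  96
end -0.013 0.022 [185.4 247.9]
end -0.013 0.044 [183.8 239.7]
end 0.013 0.022 [178.1 241. ]
end 0.013 0.044 [176.4 232.8]
foot -0.0025 -0.01 [189.6 252.9] root [188.2 245. ]
foot -0.0025 0.01 [184.1 247.6] root [182.5 239.7]
foot 0.0025 -0.01 [191.7 251.7] root [190.3 243.7]
foot 0.0025 0.01 [186.1 246.4] root [184.6 238.5]
```

```bash
python3 - <<'E'
from h import *
s=load('scene2.png');g=cv2.cvtColor(s['img'],cv2.COLOR_RGB2GRAY)
x0,x1,y0,y1=172,195,217,240
print('     '+' '.join('%3d'%v for v in range(x0,x1)))
for y in range(y0,y1): print(y,':',' '.join('%3d'%v for v in g[y,x0:x1]))
st=read_state();p=np.array([.4993,.1602,.0999]);R=np.array(st['orientation']);gx=-R[:,0];gy=R[:,1]
foot=p+.0462*R[:,0]-np.array([0,0,.0158])
for b in(-.013,.013):
  for z in(.022,.044): print('end',b,z,np.round(proj(s,foot-.011*gx+b*gy+[0,0,z]),1))
for a in(-.0025,.0025):
  for b in(-.01,.01): print('foot',a,b,np.round(proj(s,foot+a*gx+b*gy),1),'root',np.round(proj(s,foot+a*gx+b*gy+[0,0,.022]),1))
im=np.hstack([cv2.resize(s['img'][210:245,165:205],(400,350),interpolation=cv2.INTER_CUBIC),cv2.resize(load('scene3.png')['img'][225:260,167:207],(400,350),interpolation=cv2.INTER_CUBIC)])
cv2.imwrite('pics/m4.png',im[...,::-1])
E
```

```text
172 173 174 175 176 177 178 179 180 181 182 183 184 185 186 187 188 189 190 191 192 193 194
217 : 174 165  95   6 149 255 255 252 249 241 131 145 254 253 108 109 116 117 111 115 119 130 117
218 : 182 223  40   4   3  48 255 254 199 227  92 112 255 255  96 114 112 117 121 131 119 106  85
219 : 149 140  47   9  10   4  64 255 255  85 153 114 255 115 108 110 115 132 119 117  87 115 110
220 : 105  86  25   2  11  17   0  65 229 255 255  94 119 104 111 129 125 125 107 114 110 106  90
221 : 101  82  24   5   5   6  18   6   0 241 255  95 107 127 124 111 104 112 112 109 114 107  92
222 :  70  55  60  12   5  17   3  23  12   1  94 131 131 111 103 112 110 113 116 113 116 109 101
223 :  23  26  77  15   7   2  10   8  16  18   6 129 111 111 116 112 108 113 110 113 111 111 112
224 :  11  39 193  72  10   7   9   6   8   6   1  89 121 111 111 114 110 110 111 108 111 116 118
225 :  10  49 191 111   9   9  14   6  17  10   0  57 118 113 112 115 108 109 115 103 108 110 112
226 :  40  68 188 104  12   1   2  14  11   7   6  58 125 116 113 112 110 109 108 114 119 152 177
227 :  68 183 192 202 116  2
[... 871 characters left out ...]
 171 174 166 170 174 183 183 183 187 197 126  82  82  95 164 186 179 182 190 198
237 : 172 175 180 177 172 170 167 169 174 186 182 186 191 199 122  86 147 183 174 180 183 186 194
238 : 166 169 174 180 177 173 173 169 170 171 179 181 185 187 196 146 195 184 179 175 177 182 186
239 : 172 171 167 173 180 179 177 177 169 170 169 177 181 185 181 189 188 182 185 182 180 182 192
end -0.013 0.022 [182.7 232.4]
end -0.013 0.044 [181.  223.5]
end 0.013 0.022 [175.2 225.5]
end 0.013 0.044 [173.5 216.8]
foot -0.0025 -0.01 [187.2 238. ] root [185.6 229.5]
foot -0.0025 0.01 [181.5 232.7] root [179.8 224.3]
foot 0.0025 -0.01 [189.3 236.7] root [187.8 228.2]
foot 0.0025 0.01 [183.6 231.6] root [182.  223.1]
```

View pics/m4.png

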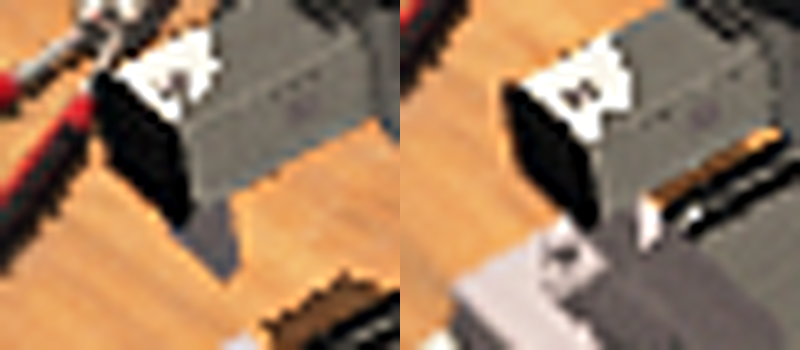

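At the higher pose the blade matches its predicted position: tip at (187.3,238) against (187.2,238). So the held offset is right, but the scene view puts the slot about 2.5 mm further left. I'll correct for that and descend gently with a lighter grip.

Emit:
{"method": "move_arm", "body": {
  "commands": [
    {"x": 0.0044, "y": -0.0012, "z": 0, "yaw": 0, "fingers": -1},
    {"x": 0, "y": 0, "z": 0.01, "yaw": 0, "fingers": -1},
    {"x": 0, "y": 0, "z": 0.01, "yaw": 0, "fingers": -1},
    {"x": 0, "y": 0, "z": 0.006, "yaw": 0, "fingers": -1},
    {"x": 0, "y": 0, "z": 0.004, "yaw": 0, "fingers": -1},
    {"x": 0, "y": 0, "z": 0.004, "yaw": 0, "fingers": -1}
  ],
  "squeeze": 45
}}

```text
t: 9.1
tcp_pos: [0.4996, 0.1623, 0.0411]
orientation: [[0.098, 0.995, -0.0], [0.995, -0.098, 0.0], [0.0, -0.0, -1.0]]
ft_force: [0.1, 0.8, -2.3]
gripper_width: 0.0224
grasp_force: 79.1
```

Emit:
{"method": "move_arm", "body": {
  "commands": [
    {"x": 0, "y": 0, "z": 0.004, "yaw": 0, "fingers": -1},
    {"x": 0, "y": 0, "z": 0.004, "yaw": 0, "fingers": -1},
    {"x": 0, "y": 0, "z": 0.004, "yaw": 0, "fingers": -1},
    {"x": 0, "y": 0, "z": 0, "yaw": 0, "fingers": -1}
  ]
}}

```text
t: 9.6
tcp_pos: [0.4994, 0.1623, 0.0351]
orientation: [[0.098, 0.995, -0.0], [0.995, -0.098, -0.0], [-0.0, -0.0, -1.0]]
ft_force: [-0.1, 0.3, -2.4]
gripper_width: 0.0226
grasp_force: 79.1
```

Still no contact force with the foot about 10 mm down the slot, so I'll continue.

Emit:
{"method": "move_arm", "body": {
  "commands": [
    {"x": 0, "y": 0, "z": 0.006, "yaw": 0, "fingers": -1},
    {"x": 0, "y": 0, "z": 0.006, "yaw": 0, "fingers": -1},
    {"x": 0, "y": 0, "z": 0.004, "yaw": 0, "fingers": -1},
    {"x": 0, "y": 0, "z": 0.004, "yaw": 0, "fingers": -1},
    {"x": 0, "y": 0, "z": 0, "yaw": 0, "fingers": -1}
  ]
}}

```text
t: 10.22
tcp_pos: [0.4994, 0.1623, 0.0251]
orientation: [[0.098, 0.995, -0.0], [0.995, -0.098, -0.0], [-0.0, -0.0, -1.0]]
ft_force: [-0.3, 0.3, -3.1]
gripper_width: 0.0228
grasp_force: 79.1
```

Emit:
{"method": "move_arm", "body": {
  "commands": [
    {"x": 0, "y": 0, "z": 0.002, "yaw": 0, "fingers": -1},
    {"x": 0, "y": 0, "z": 0.001, "yaw": 0, "fingers": -1},
    {"x": 0, "y": 0, "z": 0, "yaw": 0, "fingers": -1},
    {"x": 0, "y": 0, "z": 0, "yaw": 0, "fingers": -1}
  ]
}}

```text
t: 10.72
tcp_pos: [0.4996, 0.1624, 0.0239]
orientation: [[0.098, 0.995, 0.0], [0.995, -0.098, 0.0], [0.0, 0.0, -1.0]]
ft_force: [-0.8, -0.4, 0.3]
gripper_width: 0.0225
grasp_force: 79.5
```

The wrist force rose from -3 to 0 N at the expected height, so the blade is on the slot floor. I'll press down slightly, release, and take a look.

Emit:
{"method": "move_arm", "body": {
  "commands": [
    {"x": 0, "y": 0, "z": 0.0016, "yaw": 0, "fingers": -1},
    {"x": 0, "y": 0, "z": 0, "yaw": 0, "fingers": -1},
    {"x": 0, "y": 0, "z": 0, "yaw": 0, "fingers": 0},
    {"x": 0, "y": 0, "z": 0, "yaw": 0, "fingers": 0.5},
    {"x": 0, "y": 0, "z": 0, "yaw": 0, "fingers": 0.8},
    {"x": 0, "y": 0, "z": 0, "yaw": 0, "fingers": 0.8},
    {"x": 0, "y": 0, "z": 0, "yaw": 0, "fingers": 0.8}
  ]
}}

```text
t: 11.6
tcp_pos: [0.4996, 0.1623, 0.023]
orientation: [[0.098, 0.995, -0.0], [0.995, -0.098, 0.0], [0.0, -0.0, -1.0]]
ft_force: [-0.3, -0.4, -0.0]
gripper_width: 0.077
grasp_force: 0.0
```

```bash
python3 - <<'E'
from h import *
s=grab('scene','scene5.png')['img'];t=grab('top','top5.png')['img'];goto(.4995,.160,.022,84.4)
c=lambda a,x,y:cv2.resize(a[y:y+84,x:x+112],(800,600),interpolation=cv2.INTER_CUBIC)[...,::-1]
cv2.imwrite('pics/m5.png',c(s,160,190))
E
```

```text
t 11.7 tcp [0.4995 0.1624 0.023 ] ang 84.39 F [-0.6  0.6 -0.3] w 0.0771 gf 0.0 q [ -4.  37. -25. 115.  27.  34. -53.]
shift shares [-0.0047  0.0004  0.002 ] yaw share -0.0003
```

View pics/m5.png

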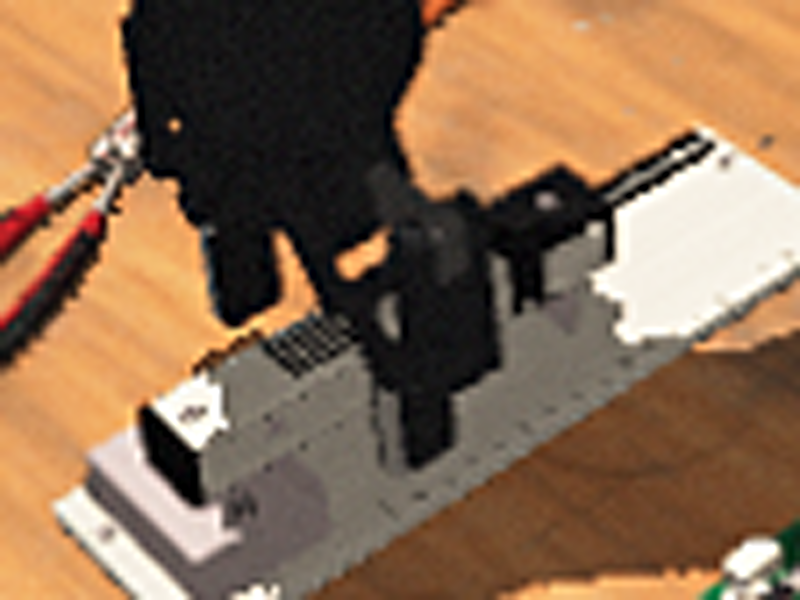

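The housing is level on the block and the blade is home. I'll slide the open gripper along to the head, 82 mm further on, and grip it.

Emit:
{"method": "move_arm", "body": {
  "commands": [
    {"x": -0.03, "y": 0, "z": 0.002, "yaw": 0, "fingers": 0.8},
    {"x": -0.05, "y": 0, "z": 0, "yaw": 0, "fingers": 0.8},
    {"x": -0.05, "y": 0, "z": 0, "yaw": 0, "fingers": 0.8},
    {"x": -0.034, "y": 0, "z": 0, "yaw": 0, "fingers": 0.8},
    {"x": 0, "y": 0, "z": 0, "yaw": 0, "fingers": 0.8}
  ]
}}

```text
t: 12.32
tcp_pos: [0.4914, 0.0788, 0.0219]
orientation: [[0.101, 0.995, -0.0], [0.995, -0.101, -0.001], [-0.001, -0.0, -1.0]]
ft_force: [0.3, 0.6, 0.8]
gripper_width: 0.0768
grasp_force: 0.0
```

```bash
python3 - <<'E'
from h import *
s=grab('scene','scene6.png')['img'];t=grab('top','top6.png')['img'];goto(.4993-.0976*.082,.1624-.9952*.082,.022,84.4)
c=lambda a,x,y:cv2.resize(a[y:y+75,x:x+100],(400,300),interpolation=cv2.INTER_CUBIC)[...,::-1]
cv2.imwrite('pics/m6.png',np.hstack([c(s,170,190),c(t,150,165)]))
E
```

```text
t 12.43 tcp [0.4918 0.0813 0.0221] ang 84.39 F [-0.6  0.2  0.7] w 0.0773 gf 0.0 q [  5.  36. -25. 119.  29.  31. -47.]
shift shares [-0.0011 -0.0009  0.0003] yaw share -0.0003
```

View pics/m6.png

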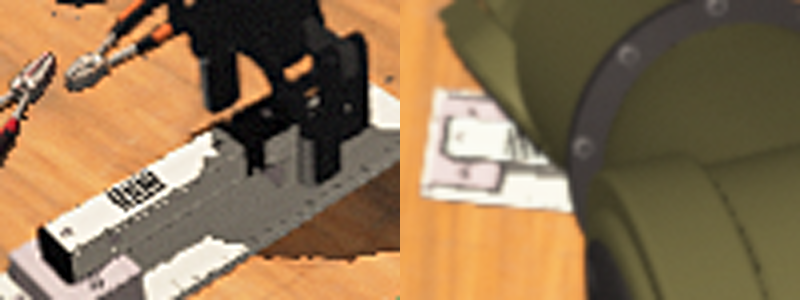

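The gauge stands square in the block and the fingers straddle the head. Now I'll squeeze.

Emit:
{"method": "move_arm", "body": {
  "commands": [
    {"x": -0.001, "y": 0, "z": 0, "yaw": 0, "fingers": -1},
    {"x": 0, "y": 0, "z": 0, "yaw": 0, "fingers": -1},
    {"x": 0, "y": 0, "z": 0, "yaw": 0, "fingers": -1},
    {"x": 0, "y": 0, "z": 0, "yaw": 0, "fingers": -1},
    {"x": 0, "y": 0, "z": 0, "yaw": 0, "fingers": -1},
    {"x": 0, "y": 0, "z": 0, "yaw": 0, "fingers": -1},
    {"x": 0, "y": 0, "z": 0, "yaw": 0, "fingers": -1}
  ],
  "squeeze": 45
}}

```text
t: 13.3
tcp_pos: [0.492, 0.0808, 0.0223]
orientation: [[0.097, 0.995, 0.001], [0.995, -0.097, 0.001], [0.001, 0.001, -1.0]]
ft_force: [1.4, 2.5, 4.9]
gripper_width: 0.0277
grasp_force: 45.3
```

The opening of 27.7 mm means the button is pressed in. Drawing the slide, first part.

Emit:
{"method": "move_arm", "body": {
  "commands": [
    {"x": -0.01, "y": 0, "z": 0, "yaw": 0, "fingers": -1},
    {"x": -0.015, "y": 0, "z": 0, "yaw": 0, "fingers": -1},
    {"x": -0.015, "y": 0, "z": 0, "yaw": 0, "fingers": -1},
    {"x": 0, "y": 0, "z": 0, "yaw": 0, "fingers": -1},
    {"x": 0, "y": 0, "z": 0, "yaw": 0, "fingers": -1}
  ]
}}

```text
t: 13.92
tcp_pos: [0.49, 0.0618, 0.0223]
orientation: [[0.096, 0.995, 0.001], [0.995, -0.096, 0.002], [0.002, 0.001, -1.0]]
ft_force: [0.5, 5.8, 4.1]
gripper_width: 0.0274
grasp_force: 45.3
```

The pull force of about 6 N matches the spring, so the slide is moving. On past the first stop.

Emit:
{"method": "move_arm", "body": {
  "commands": [
    {"x": -0.015, "y": 0, "z": 0, "yaw": 0, "fingers": -1},
    {"x": -0.015, "y": 0, "z": 0, "yaw": 0, "fingers": -1},
    {"x": -0.015, "y": 0, "z": 0, "yaw": 0, "fingers": -1},
    {"x": -0.015, "y": 0, "z": 0, "yaw": 0, "fingers": -1},
    {"x": -0.015, "y": 0, "z": 0, "yaw": 0, "fingers": -1},
    {"x": -0.015, "y": 0, "z": 0, "yaw": 0, "fingers": -1},
    {"x": -0.01, "y": 0, "z": 0, "yaw": 0, "fingers": -1},
    {"x": 0, "y": 0, "z": 0, "yaw": 0, "fingers": -1},
    {"x": 0, "y": 0, "z": 0, "yaw": 0, "fingers": -1}
  ]
}}

```text
t: 15.05
tcp_pos: [0.4853, 0.0129, 0.0223]
orientation: [[0.096, 0.995, 0.002], [0.995, -0.096, 0.003], [0.003, 0.002, -1.0]]
ft_force: [2.1, 8.5, 4.2]
gripper_width: 0.0271
grasp_force: 45.3
```

Emit:
{"method": "move_arm", "body": {
  "commands": [
    {"x": -0.008, "y": 0, "z": 0, "yaw": 0, "fingers": -1},
    {"x": -0.008, "y": 0, "z": 0, "yaw": 0, "fingers": -1},
    {"x": -0.004, "y": 0, "z": 0, "yaw": 0, "fingers": -1},
    {"x": 0, "y": 0, "z": 0, "yaw": 0, "fingers": -1},
    {"x": 0, "y": 0, "z": 0, "yaw": 0, "fingers": -1}
  ]
}}

```text
t: 15.68
tcp_pos: [0.4845, 0.0037, 0.0223]
orientation: [[0.095, 0.995, 0.002], [0.995, -0.095, 0.004], [0.004, 0.002, -1.0]]
ft_force: [1.7, 11.3, 4.2]
gripper_width: 0.0277
grasp_force: 45.3
```

Emit:
{"method": "move_arm", "body": {
  "commands": [
    {"x": -0.003, "y": 0, "z": 0, "yaw": 0, "fingers": -1},
    {"x": 0, "y": 0, "z": 0, "yaw": 0, "fingers": -1}
  ]
}}

```text
t: 15.92
tcp_pos: [0.4843, 0.0023, 0.0222]
orientation: [[0.095, 0.995, 0.002], [0.995, -0.095, 0.004], [0.004, 0.002, -1.0]]
ft_force: [2.3, 12.2, 3.5]
gripper_width: 0.0277
grasp_force: 45.2
```

Emit:
{"method": "move_arm", "body": {
  "commands": [
    {"x": -0.004, "y": 0, "z": 0, "yaw": 0, "fingers": -1},
    {"x": 0, "y": 0, "z": 0, "yaw": 0, "fingers": -1},
    {"x": 0, "y": 0, "z": 0, "yaw": 0, "fingers": -1}
  ]
}}

```text
t: 16.3
tcp_pos: [0.4842, 0.0004, 0.0222]
orientation: [[0.095, 0.995, 0.002], [0.995, -0.095, 0.004], [0.004, 0.002, -1.0]]
ft_force: [1.3, 10.3, 2.9]
gripper_width: 0.0276
grasp_force: 45.2
```

Emit:
{"method": "move_arm", "body": {
  "commands": [
    {"x": -0.003, "y": 0, "z": 0, "yaw": 0, "fingers": -1},
    {"x": 0, "y": 0, "z": 0, "yaw": 0, "fingers": -1},
    {"x": 0, "y": 0, "z": 0, "yaw": 0, "fingers": -1}
  ]
}}

```text
t: 16.68
tcp_pos: [0.484, -0.0011, 0.0222]
orientation: [[0.095, 0.995, 0.002], [0.995, -0.095, 0.004], [0.005, 0.002, -1.0]]
ft_force: [1.7, 10.5, 4.0]
gripper_width: 0.0275
grasp_force: 45.2
```

Emit:
{"method": "move_arm", "body": {
  "commands": [
    {"x": -0.003, "y": 0, "z": 0, "yaw": 0, "fingers": -1},
    {"x": 0, "y": 0, "z": 0, "yaw": 0, "fingers": -1},
    {"x": 0, "y": 0, "z": 0, "yaw": 0, "fingers": -1}
  ]
}}

```text
t: 17.05
tcp_pos: [0.484, -0.0016, 0.0223]
orientation: [[0.094, 0.996, 0.003], [0.996, -0.094, 0.006], [0.006, 0.002, -1.0]]
ft_force: [2.5, 14.1, 3.2]
gripper_width: 0.0278
grasp_force: 45.1
```

Emit:
{"method": "move_arm", "body": {
  "commands": [
    {"x": -0.003, "y": 0, "z": 0, "yaw": 0, "fingers": -1},
    {"x": 0, "y": 0, "z": 0, "yaw": 0, "fingers": -1},
    {"x": 0, "y": 0, "z": 0, "yaw": 0, "fingers": -1}
  ]
}}

```text
t: 17.42
tcp_pos: [0.484, -0.0016, 0.0223]
orientation: [[0.093, 0.996, 0.003], [0.996, -0.093, 0.007], [0.008, 0.002, -1.0]]
ft_force: [2.2, 19.0, 2.4]
gripper_width: 0.0273
grasp_force: 44.9
```

The tool has stopped moving and the force has jumped to 19 N, so this is the second stop. I'll check that it holds and that the blade is still home.

Emit:
{"method": "move_arm", "body": {
  "commands": [
    {"x": 0, "y": 0, "z": 0, "yaw": 0, "fingers": -1},
    {"x": 0, "y": 0, "z": 0, "yaw": 0, "fingers": -1},
    {"x": 0, "y": 0, "z": 0, "yaw": 0, "fingers": -1},
    {"x": 0, "y": 0, "z": 0, "yaw": 0, "fingers": -1},
    {"x": 0, "y": 0, "z": 0, "yaw": 0, "fingers": -1},
    {"x": 0, "y": 0, "z": 0, "yaw": 0, "fingers": -1}
  ]
}}

```text
t: 18.18
tcp_pos: [0.484, -0.0016, 0.0222]
orientation: [[0.093, 0.996, 0.003], [0.996, -0.093, 0.007], [0.008, 0.002, -1.0]]
ft_force: [1.9, 18.7, 1.7]
gripper_width: 0.0276
grasp_force: 44.9
```

```bash
python3 - <<'E'
from h import *
s=grab('scene','scene7.png')['img'];t=grab('top','top7.png')['img'];goto(.484,-.0016,.0223,84.4)
c=lambda a,x,y:cv2.resize(a[y:y+90,x:x+120],(400,300),interpolation=cv2.INTER_CUBIC)[...,::-1]
cv2.imwrite('pics/m7.png',np.hstack([c(s,165,180),c(t,150,165)]))
E
```

```text
t 18.27 tcp [ 0.484  -0.0016  0.0223] ang 84.65 F [ 1.6 19.1  2.2] w 0.0275 gf 44.9 q [ 15.  35. -26. 121.  30.  30. -38.]
shift shares [-0.     -0.0001 -0.0001] yaw share 0.0084
```

View pics/m7.png

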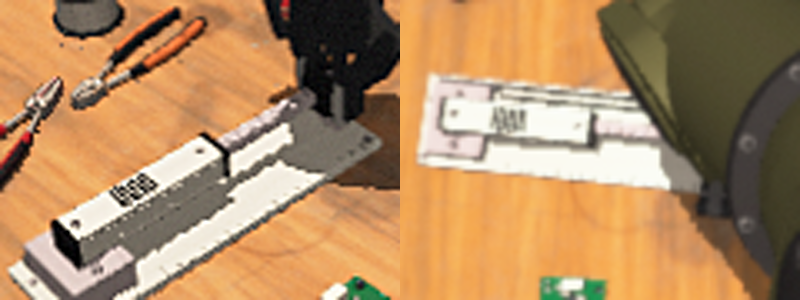

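The slide is fully out, the housing is still level and square on the block, and the bystanders visible in these crops have not moved. The hold is steady, so I'm handing in.

```bash
python3 -c "
from h import *
print(workorder.close_job())"
```

```text
the job is handed in; nothing more can be done
None
```

The gauge's blade is home in the datum block's slot, and the arm is holding the slide head at its second stop with about 19 N of pull; the job was handed in at about 18 s of the 54 s.

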